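# Reset the tripped cut-out on the prep table

## Robot

A 7-joint arm with a two-finger parallel gripper is mounted at the origin on a cart in front of the work surface, level with it; the furniture and walls round the work are solid. World frame = base frame: x ahead of the robot, y to its left, z up, the work surface at z = 0. Lengths are in m, angles in rad, forces in N, time in s.
With the tool pointing down it reaches from about 0.4 to 0.875 m from the base axis. Payload 19.3 kg.
Tool frame: the origin (TCP) lies at the very end of the fingers, on their centre line; the grasp point (between the pads) lies 19 mm behind it; z points along the fingers, y is the direction in which the jaws open and shut (so a half turn about z gives the same grasp; the last joint's range is limited). The gripper opens to 85 mm and grips with 20 to 120 N. Pads are 22 mm wide; open, the fingers measure 114 mm over their backs; the gripper's body (76 mm by 85 mm) begins 54 mm behind the grasp point. The pads swing forward as they close: fully open they stand 13 mm farther back than shut.
Start: joints at [1.074, 0.521, -0.036, 1.599, 0.021, 1.021, -0.113], TCP at [0.259, -0.569, 0.201] pointing down, gripper open.
Joint ranges: [-2.91, 2.91], [-0.3, 2.13], [-1.5, 1.42], [0.17, 2.43], [-1.26, 4.41], [0.16, 1.93], [-2.52, 2.52]. Speed limits (rad/s): [1.89, 1.89, 2.39, 2.39, 3.01, 3.01, 3.01].

## Interface

Orientations are given as [roll, pitch, yaw] about the fixed x, y, z axes, in that order (R = Rz(yaw) Ry(pitch) Rx(roll)).
In Python, from workcell import bot, grab_frame, calibration, workorder gives the robot as it stands.
- The arm moves only by the tool move_arm, never from a script. Its arguments are lists of equal length, an entry for each row: "jaw": the closure in counts, from 0 (fully open) to 255 (shut); "dp": the shift along the tool's x, y, z in units of 800 mm (1.0 is 800 mm), a list of three; "rotation": the turn, a rotation vector about the tool's x, y, z in units of pi rad (1.0 is pi rad), a list of three. In form: {"jaw": [jaw, ...], "dp": [[dx, dy, dz], ...], "rotation": [[rx, ry, rz], ...]}. A call has 1 to 10 rows; each row shifts and turns the commanded pose from where the row before left it, along the tool's axes as they then stand; what a row does not reach is not made up. A row lasts 1/8 s, in which the tool goes at most 62.5 mm and 10.7 degrees, less where a joint would pass 70% of its speed; a pose out of reach is approached as far as the arm can. A call with a number of a shift or a turn outside -1 to 1 is refused whole. A call with a gripper value outside its range is refused whole. The fingers move at their own pace and stop on an object; "squeeze" is the grip in N (left out, the last holds). Time passes only in rows, so rows that do not move let the fingers close. It gives the time, the measured TCP pose, the force and the opening at its end, in the units of the state.
- bot.observe(): the state, without advancing time (a new reading comes with each control period).
- grab_frame(name): name is "scene" or "side" or "wrist"; returns the picture (384x512x3 uint8, blue, green, red); there is no depth.
- calibration(name): a dict with "camera_matrix" (3x3 intrinsics, pixels), "T" (4x4, takes a point from camera to world coordinates). Camera axes: x right, y down, z forward; pixel columns grow to the right and rows downward; lengths in m; the calibration is good to about 2 mm. A picture is of the moment at which its call begins: read the wrist's pose just before it. calibration takes no time and is no camera call; for the wrist camera it gives the pose at the moment of the call.
- workorder.job_done(): hands the job in, once; it reports no verdict.
The state is a dict: "clock": time; "qpos": joint angles; "qd": joint speeds; "joint_efforts": joint torques, N m; "position": TCP position; "tool_rot": TCP orientation; "force": force on the tool from outside, world axes, zero at the start; "moment": the same for the moment, N m; "grip_width": finger opening in m.
Only numpy, scipy, OpenCV 4.12 (cv2) and the standard library are available. Lean on these libraries where they do the work, as an engineer would, in place of code of your own. Each camera call takes 0.05 s, during which the arm holds its last target. There are 200 camera calls.

## Task

One of the two cut-out boxes has tripped: its red lever stands about upright and its pointer is on red. Reset it: push the lever fully off, toward the robot's side of its box, and press it against its stop by feel with about 13 N for a second so that the pointer swings to green; only then throw it the other way, fully on, and let go. Be gentle (more than about 17 N strains the lever), leave the other box's lever on, and do not shift or knock over the jars, tub and bottle.

Things in the scene. Friction and masses are not known exactly. Their poses are not given: they have to be found in the camera images.
- cutout: tripped box, fixed: grey, white cover, 150 long (x) x 120 wide (y) x 71 high, foot plate 180 x 124; red lever in mid cover, clear window (56 x 44, top at z 80) beside it at +y. Origin: centre of the underside, z = 0. x is the swing direction: off at -x (robot's side), on at +x (far side).
- trip_grip (a point): point in the tripped lever's red grip, 90 above the lever's axis; the axis runs along the box's y, 50 above the table, through a point 4 to -y of the box's centre. Handle 13 thick (swing direction), 18 wide, free end 120 above the axis. Can be pushed with closed fingertips from either side, or pinched.
- trip_lever (a joint): lever mechanism, rad: 0 upright, - toward off, + toward on. Starts 0 to 0.06; on stop 0.55; until reset a bar blocks it between 0.07 and 0.45. The off stop lies between -0.22 and -0.62, unseen, to be felt. Friction 0.25 N m holds it where left; the last 0.2 rad or so before the off stop drives the reset too, 0.65 N m in all (7 to 8 N at the grip).
- trip_handle (a joint): bend of the springy handle against the mechanism, rad, 0 unloaded, negative when pushed toward off: 18 N m per rad, so 1 N at the grip bends it 0.005. More than 0.1 either way (20 N at the grip) strains it. The handle's lean is trip_lever + trip_handle.
- trip_flag (a joint): black pointer under the clear window, turned by the reset mechanism, rad: 0 tripped (pointer on red), 0.4 reset (pointer on green). It moves only when the lever is driven to its off stop, and then stays.
- neighbour: the other cut-out box, same make and size, same frame; the two may stand either way round.
- next_grip (a point): point in the red grip of the other box's lever, as on the tripped one (this handle is rigid).
- next_lever (a joint): angle of the other box's lever, rad, as above: it stands on (0.53 to 0.55) and must stay on.
- soap_mid (a point): dish soap bottle, 49 x 81 x 226 high, loose; half-way up, z axis up
- honey_mid (a point): honey jar with grey lid, 71 across x 110 high, loose; half-way up, z axis up
- spice_mid (a point): spice jar with green lid, 46 across x 106 high, loose; half-way up, z axis up
- puffs_mid (a point): white tub of rice puffs, 107 across x 80 high, loose; half-way up, z axis up

How it is judged:
By the outcome, as a careful person would: the job done as asked, in the order asked, and still so for the second after the job is handed in, with the robot touching nothing.
It also fails if it takes over 64 s, if anything falls off the work surface, if the arm or the gripper's body presses on something with over 40 N, if the wrist force passes 120 N, or if a joint passes its speed limit or range.

## Working session

There is one attempt and no reset: what is moved stays moved. The work goes in short steps, Python scripts to look and compute and a tool call to move; the robot and the scene stay as the last step left them, time stands still between calls to the robot, and variables do not carry over. Pictures are saved under pics/ and viewed, about 8 in all and at most 12, crops included, and the job is handed in when it is done.

Besides the shell and the picture viewer there is one more tool, called after "Call:" as name(argument=value, ...) on one line, values as JSON. move_arm: Moves the arm, as the interface text tells. Shifts and turns lie within -1 to 1; 1 stands for 800 mm of shift or pi rad of turn. Its arguments: {"type":"object","properties":{"jaw":{"type":"array","items":{"type":"number"}},"dp":{"type":"array","items":{"type":"array","items":{"type":"number","minimum":-1,"maximum":1}}},"rotation":{"type":"array","items":{"type":"array","items":{"type":"number","minimum":-1,"maximum":1}}},"squeeze":{"type":"number"}},"required":["jaw","dp","rotation"]}

```bash
mkdir -p pics
python3 - <<'E'
from workcell import bot, grab_frame, calibration
import cv2, numpy as np
np.set_printoptions(precision=4,suppress=True)
for n in ("scene","side"):
    f=grab_frame(n); cv2.imwrite(f"pics/{n}0.png",cv2.resize(f,(800,600),interpolation=cv2.INTER_CUBIC))
    c=calibration(n); print(n,c["camera_matrix"],c["T"])
print(bot.observe())
E
```

```text
scene [[461.2158   0.     251.8223]
 [  0.     461.2158 191.1617]
 [  0.       0.       1.    ]] [[-0.6774 -0.5017  0.538  -0.0842]
 [-0.7355  0.4498 -0.5066  0.7206]
 [ 0.0121 -0.7389 -0.6737  0.9791]
 [ 0.      0.      0.      1.    ]]
side [[415.8386   0.     260.0312]
 [  0.     415.8386 198.0439]
 [  0.       0.       1.    ]] [[ 0.998  -0.0373  0.0512  0.551 ]
 [-0.0629 -0.6803  0.7302 -0.8382]
 [ 0.0076 -0.732  -0.6813  0.9621]
 [ 0.      0.      0.      1.    ]]
{'clock': 0.1, 'qpos': array([ 1.0738,  0.5219, -0.0363,  1.5999,  0.0212,  1.0211, -0.1128]), 'qd': array([ 0.0008,  0.    ,  0.0022, -0.0005, -0.0002, -0.    , -0.0004]), 'joint_efforts': array([  0.0064, -92.8488,   1.9852, -37.0534,   0.0182,   0.0053,
        -0.0001]), 'position': array([ 0.2585, -0.5687,  0.2007]), 'tool_rot': array([-3.1406,  0.0001,  0.4268]), 'force': array([-0.9287,  0.1671,  0.2863]), 'moment': array([-0.0051, -0.0042, -0.0147]), 'grip_width': 0.08557535931800961}
```

View pics/scene0.png

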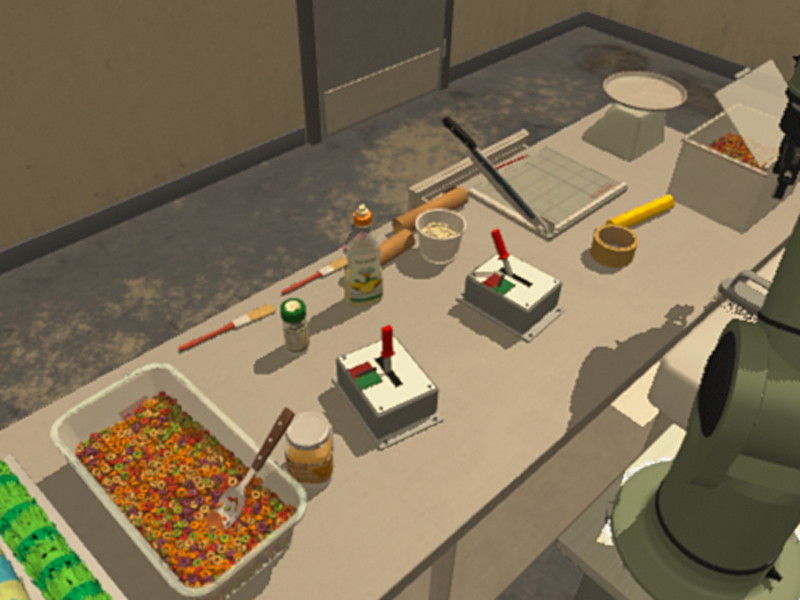

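View pics/side0.png

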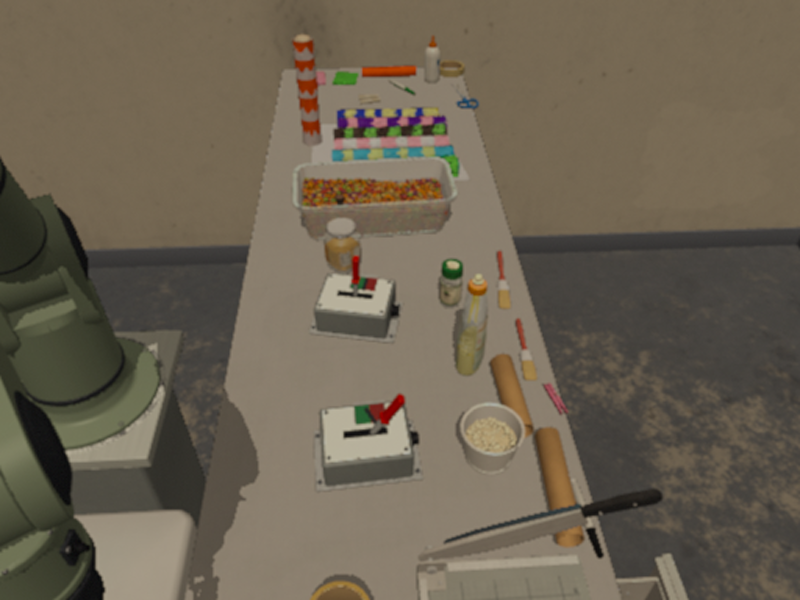

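Run:
```python
import cv2, numpy as np
from workcell import grab_frame
out=[]
for n,(x,y) in (("scene",(205,200)),("side",(190,155))):
    f=grab_frame(n); out.append(cv2.resize(f[y:y+80,x:x+80],(400,400),interpolation=cv2.INTER_CUBIC))
cv2.imwrite("pics/crop1.png",np.hstack(out))
```

```text
(no output)
```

View pics/crop1.png

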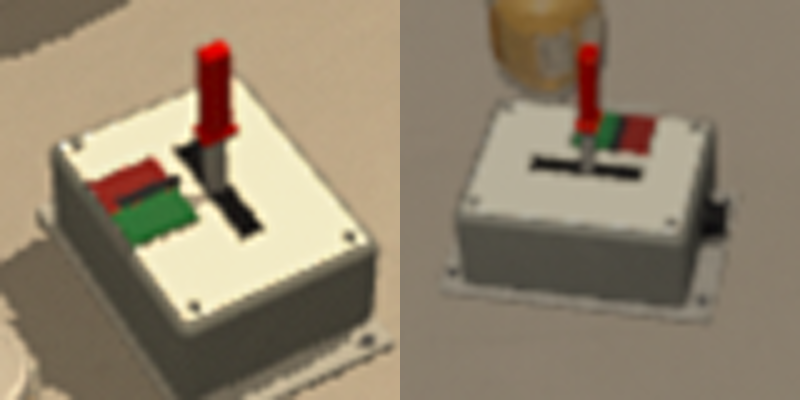

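```bash
cat > h.py <<'E'
from workcell import bot, grab_frame, calibration
import cv2, numpy as np
np.set_printoptions(precision=4,suppress=True)
def proj(n,P):
    c=calibration(n); T=np.linalg.inv(c["T"]); q=(np.atleast_2d(P)@T[:3,:3].T+T[:3,3])@c["camera_matrix"].T
    return q[:,:2]/q[:,2:]
def onz(n,uv,z):
    c=calibration(n); d=c["T"][:3,:3]@np.linalg.solve(c["camera_matrix"],[*uv,1]); o=c["T"][:3,3]
    return o+d*(z-o[2])/d[2]
def tri(uvs):
    A=[];b=[]
    for n,uv in uvs.items():
        c=calibration(n); d=c["T"][:3,:3]@np.linalg.solve(c["camera_matrix"],[*uv,1]); d/=np.linalg.norm(d)
        M=np.eye(3)-np.outer(d,d); A.append(M); b.append(M@c["T"][:3,3])
    return np.linalg.lstsq(np.vstack(A),np.hstack(b),rcond=None)[0]
E
python3 - <<'E'
from h import *
from scipy.optimize import least_squares
C=lambda n,u,v:np.array([u,v])/5+((205,200) if n=="scene" else (190,155))-0.4
# sx,sy of screws
S=[("scene",75,145,1,1),("scene",350,237,-1,-1),("scene",193,306,-1,1),("side",105,107,-1,1),("side",306,125,1,1),("side",272,222,1,-1),("side",74,203,-1,-1)]
def rel(p,P):
    c,s=np.cos(p[2]),np.sin(p[2]); return [p[0]+c*P[0]-s*P[1],p[1]+s*P[0]+c*P[1],P[2]]
slot=[("scene",178,148,1),("scene",252,232,-1),("side",131,162,-1),("side",242,173,1)]
foot=[("side",43,290,-1),("side",312,318,1)]
def f(p):
    r=[]
    for n,u,v,sx,sy in S: r+=list(proj(n,rel(p,[sx*p[3],sy*p[4],.071]))[0]-C(n,u,v))
    for n,u,v,sx in slot: r+=list(proj(n,rel(p,[sx*p[5],-.004,.071]))[0]-C(n,u,v))
    for n,u,v,sx in foot: r+=list(proj(n,rel(p,[sx*.09,-.062,.003]))[0]-C(n,u,v))
    return np.array(r)
s=least_squares(f,[.6,0,0,.065,.05,.04]); print("box",s.x,"\n",s.fun)
for h in (.09,.12): print(proj("scene",rel(s.x,[0,-.004,.05+h])),proj("side",rel(s.x,[0,-.004,.05+h])))
print("tip obs",C("scene",213,45),C("side",189,47))
print("tip tri",tri({"scene":C("scene",213,45),"side":C("side",189,47)}))
k=1.5625
print("honey lid",tri({"scene":np.array((310,430))/k,"side":np.array((341,227))/k}))
print("spice lid",tri({"scene":np.array((293,306))/k,"side":np.array((453,267))/k}))
print("soap cap",tri({"scene":np.array((363,210))/k,"side":np.array((478,279))/k}))
print("next grip end",tri({"scene":np.array((497,232))/k,"side":np.array((400,400))/k}))
E
```

```text
box [ 0.5163  0.1726 -0.204   0.0646  0.0465  0.0361] 
 [-0.5649  0.388  -0.1835  0.3818  0.0754  0.919   0.6173  0.4297 -1.2447
  0.5976  0.8475  0.2462  0.191  -0.0975  0.4747 -0.4512 -0.3769  0.4593
  0.5168  0.2061  0.3147  0.2223 -0.6351  0.3028  0.2125  0.5717]
[[247.678  219.1418]] [[226.2652 171.7203]]
[[247.7515 210.7243]] [[225.7975 164.1246]]
tip obs [247.2 208.6] [227.4 164. ]
tip tri [0.5204 0.1661 0.1722]
honey lid [0.4846 0.3551 0.1061]
spice lid [0.7212 0.2078 0.1024]
soap cap [0.737  0.0285 0.219 ]
next grip end [ 0.5874 -0.1788  0.1489]
```

Call:
move_arm(jaw=[255,255,255,255,255,255], dp=[[0,0,-0.025],[0,0,-0.025],[0,0,-0.025],[0,0,0],[0,0,0],[0,0,0]], rotation=[[0,0,0.05],[0,0,0.05],[0,0,0.05],[0,0,0.05],[0,0,0],[0,0,0]])

```text
clock: 0.95
position: [0.2587, -0.5687, 0.2608]
tool_rot: [-3.141, 0.0, -0.198]
force: [0.0, -0.9, -0.7]
grip_width: -0.0001
```

Call:
move_arm(jaw=[255,255,255,255,255,255,255,255,255,255], dp=[[0.0092,-0.0484,0],[0.0092,-0.0484,0],[0.0092,-0.0484,0],[0.0092,-0.0484,0],[0.0092,-0.0484,0],[0.0092,-0.0484,0],[0.0092,-0.0484,0],[0.0092,-0.0484,0],[0.0092,-0.0484,0],[0.0092,-0.0484,0]], rotation=[[0,0,0],[0,0,0],[0,0,0],[0,0,0],[0,0,0],[0,0,0],[0,0,0],[0,0,0],[0,0,0],[0,0,0]])

```text
clock: 2.2
position: [0.4086, -0.2031, 0.2612]
tool_rot: [3.141, 0.0, -0.199]
force: [-0.0, -0.5, -0.5]
grip_width: -0.0004
```

Call:
move_arm(jaw=[255,255,255,255,255,255,255,255,255,255], dp=[[0.0105,-0.0535,0],[0.0105,-0.0535,0],[0.0105,-0.0535,0],[0.0105,-0.0535,0],[0.0105,-0.0535,0],[0.0105,-0.0535,0],[0.0105,-0.0535,0],[0.0105,-0.0535,0],[0.0105,-0.0535,0],[0,0,0]], rotation=[[0,0,0],[0,0,0],[0,0,0],[0,0,0],[0,0,0],[0,0,0],[0,0,0],[0,0,0],[0,0,0],[0,0,0]])

```text
clock: 3.45
position: [0.5596, 0.1612, 0.2605]
tool_rot: [-3.141, 0.001, -0.195]
force: [-0.9, -0.3, -0.8]
grip_width: -0.0001
```

Run:
```python
from h import *
print(bot.observe()["position"],bot.observe()["tool_rot"],bot.observe()["force"])
a=grab_frame("side"); b=grab_frame("wrist")
cv2.imwrite("pics/a2.png",np.hstack([cv2.resize(a[100:260,150:310],(400,400)),cv2.resize(b,(400,300))[:, :] if 0 else cv2.copyMakeBorder(cv2.resize(b,(400,300)),0,100,0,0,0)]))
```

```text
[0.5596 0.1612 0.2605] [-3.1405  0.0011 -0.195 ] [-0.8578 -0.2526 -0.8001]
```

View pics/a2.png

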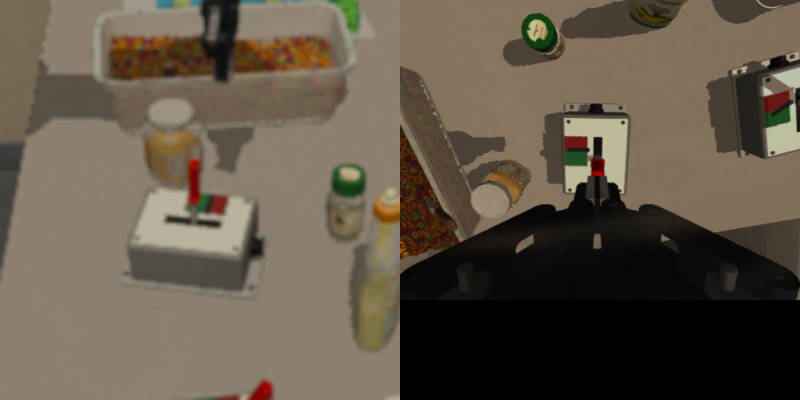

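Run:
```python
from h import *
b=grab_frame("wrist"); r=b.astype(int)
m=(r[...,2]>150)&(r[...,1]<50); ys,xs=np.nonzero(m); 
ok=(abs(xs-252)<25); print(xs[ok].min(),xs[ok].max(),ys[ok].min(),ys[ok].max())
s=[.5163,.1726,-.204]; c,q=np.cos(s[2]),np.sin(s[2])
w=lambda P:[s[0]+c*P[0]-q*P[1],s[1]+q*P[0]+c*P[1],P[2]]
for th in (0,.05):
  for t in (-.0065,.0065):
    print(th,t,proj("wrist",[w([.12*np.sin(th)+t,-.004,.17])]),proj("wrist",[w([.065*np.sin(th)+t,-.004,.115])]))
for sx in(1,-1):
  for sy in (1,-1): print(proj("wrist",[w([sx*.0646,sy*.0465,.071])]))
cv2.imwrite("pics/w3.png",cv2.resize(b[120:270,170:330],(800,750)[:2])[:600])
```

```text
246 259 206 223
0 -0.0065 [[248.4579 235.4426]] [[248.9849 216.9197]]
0 0.0065 [[248.4409 223.7524]] [[248.9759 206.8917]]
0.05 -0.0065 [[248.4501 230.0847]] [[248.9827 214.433 ]]
0.05 0.0065 [[248.4329 218.2624]] [[248.9737 204.3534]]
[[210.9611 154.4211]]
[[281.5038 154.5617]]
[[214.3207 244.0785]]
[[278.7706 244.1818]]
```

View pics/w3.png

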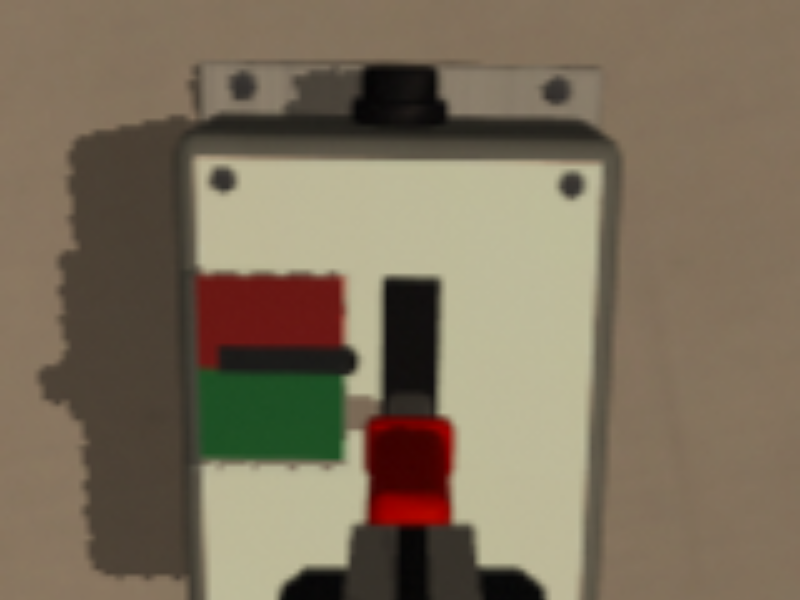

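Call:
move_arm(jaw=[255,255,255,255,255,255,255,255,255], dp=[[0,0,0.039],[0,0,0.039],[0,0,0.039],[0,0,0.039],[-0.005,0,0],[-0.005,0,0],[-0.005,0,0],[0,0,0],[0,0,0]], rotation=[[0,0,0],[0,0,0],[0,0,0],[0,0,0],[0,0,0],[0,0,0],[0,0,0],[0,0,0],[0,0,0]])

```text
clock: 4.72
position: [0.548, 0.1604, 0.1368]
tool_rot: [-3.141, -0.001, -0.202]
force: [-0.6, -0.4, -0.7]
grip_width: 0.0002
```

Call:
move_arm(jaw=[255,255,255,255,255,255,255,255,255], dp=[[-0.003,0,0],[-0.003,0,0],[-0.003,0,0],[-0.003,0,0],[-0.003,0,0],[-0.003,0,0],[-0.003,0,0],[-0.003,0,0],[0,0,0]], rotation=[[0,0,0],[0,0,0],[0,0,0],[0,0,0],[0,0,0],[0,0,0],[0,0,0],[0,0,0],[0,0,0]])

```text
clock: 5.85
position: [0.5288, 0.1643, 0.1365]
tool_rot: [-3.142, -0.0, -0.201]
force: [1.4, -0.9, 1.2]
grip_width: 0.0001
```

Call:
move_arm(jaw=[255,255,255], dp=[[-0.0025,0,0],[-0.0025,0,0],[0,0,0]], rotation=[[0,0,0],[0,0,0],[0,0,0]])

```text
clock: 6.22
position: [0.5249, 0.165, 0.1364]
tool_rot: [3.142, 0.0, -0.201]
force: [1.0, -1.0, 1.4]
grip_width: -0.0001
```

Call:
move_arm(jaw=[255,255,255,255], dp=[[-0.0025,0,0],[-0.0025,0,0],[0,0,0],[0,0,0]], rotation=[[0,0,0],[0,0,0],[0,0,0],[0,0,0]])

```text
clock: 6.72
position: [0.521, 0.1658, 0.1364]
tool_rot: [3.142, 0.0, -0.202]
force: [1.2, -0.5, 1.6]
grip_width: -0.0
```

Call:
move_arm(jaw=[255,255,255,255], dp=[[-0.0025,0,0],[-0.0025,0,0],[0,0,0],[0,0,0]], rotation=[[0,0,0],[0,0,0],[0,0,0],[0,0,0]])

```text
clock: 7.22
position: [0.5172, 0.1666, 0.1364]
tool_rot: [3.142, 0.0, -0.202]
force: [2.0, -0.1, -0.3]
grip_width: 0.0001
```

Call:
move_arm(jaw=[255,255,255,255], dp=[[-0.0025,0,0],[-0.0025,0,0],[0,0,0],[0,0,0]], rotation=[[0,0,0],[0,0,0],[0,0,0],[0,0,0]])

```text
clock: 7.72
position: [0.5134, 0.1674, 0.1365]
tool_rot: [-3.142, -0.0, -0.202]
force: [4.2, -0.6, -1.8]
grip_width: 0.0001
```

Call:
move_arm(jaw=[255,255,255,255], dp=[[-0.0025,0,0],[-0.0025,0,0],[0,0,0],[0,0,0]], rotation=[[0,0,0],[0,0,0],[0,0,0],[0,0,0]])

```text
clock: 8.22
position: [0.5097, 0.1683, 0.1367]
tool_rot: [-3.141, -0.001, -0.202]
force: [5.3, -0.1, 0.9]
grip_width: 0.0
```

Call:
move_arm(jaw=[255,255,255,255], dp=[[-0.0025,0,0],[-0.0015,0,0],[0,0,0],[0,0,0]], rotation=[[0,0,0],[0,0,0],[0,0,0],[0,0,0]])

```text
clock: 8.72
position: [0.5065, 0.1688, 0.1367]
tool_rot: [-3.141, -0.001, -0.202]
force: [4.9, -2.3, 1.8]
grip_width: -0.0
```

Call:
move_arm(jaw=[255,255,255,255], dp=[[-0.0025,0,0],[0,0,0],[0,0,0],[0,0,0]], rotation=[[0,0,0],[0,0,0],[0,0,0],[0,0,0]])

```text
clock: 9.22
position: [0.5046, 0.1693, 0.1367]
tool_rot: [-3.141, -0.001, -0.202]
force: [4.9, -0.8, 1.6]
grip_width: 0.0002
```

Call:
move_arm(jaw=[255,255,255], dp=[[-0.0025,0,0],[0,0,0],[0,0,0]], rotation=[[0,0,0],[0,0,0],[0,0,0]])

```text
clock: 9.6
position: [0.5027, 0.1697, 0.1367]
tool_rot: [-3.141, -0.001, -0.202]
force: [5.4, -0.9, 0.8]
grip_width: 0.0001
```

Call:
move_arm(jaw=[255,255,255], dp=[[-0.0025,0,0],[0,0,0],[0,0,0]], rotation=[[0,0,0],[0,0,0],[0,0,0]])

```text
clock: 9.98
position: [0.5007, 0.1701, 0.1367]
tool_rot: [-3.141, -0.001, -0.202]
force: [5.1, -0.5, 1.8]
grip_width: 0.0001
```

Call:
move_arm(jaw=[255,255,255], dp=[[-0.0025,0,0],[0,0,0],[0,0,0]], rotation=[[0,0,0],[0,0,0],[0,0,0]])

```text
clock: 10.35
position: [0.4988, 0.1705, 0.1367]
tool_rot: [-3.141, -0.001, -0.202]
force: [5.4, -1.0, 0.7]
grip_width: 0.0002
```

Call:
move_arm(jaw=[255,255,255], dp=[[-0.0025,0,0],[0,0,0],[0,0,0]], rotation=[[0,0,0],[0,0,0],[0,0,0]])

```text
clock: 10.72
position: [0.4969, 0.1709, 0.1367]
tool_rot: [-3.141, -0.001, -0.202]
force: [5.2, -0.6, 1.2]
grip_width: -0.0001
```

Call:
move_arm(jaw=[255,255,255], dp=[[-0.0025,0,0],[0,0,0],[0,0,0]], rotation=[[0,0,0],[0,0,0],[0,0,0]])

```text
clock: 11.1
position: [0.4949, 0.1715, 0.137]
tool_rot: [-3.141, -0.001, -0.202]
force: [4.3, -1.2, 6.0]
grip_width: -0.0001
```

Call:
move_arm(jaw=[255,255,255], dp=[[-0.0025,0,0],[0,0,0],[0,0,0]], rotation=[[0,0,0],[0,0,0],[0,0,0]])

```text
clock: 11.48
position: [0.4929, 0.1719, 0.1369]
tool_rot: [-3.141, -0.001, -0.202]
force: [4.3, -1.2, 6.5]
grip_width: 0.0002
```

Call:
move_arm(jaw=[255,255,255], dp=[[-0.0025,0,0.0012],[0,0,0],[0,0,0]], rotation=[[0,0,0],[0,0,0],[0,0,0]])

```text
clock: 11.85
position: [0.4911, 0.1723, 0.1362]
tool_rot: [-3.141, -0.001, -0.202]
force: [2.7, -1.4, 11.7]
grip_width: -0.0003
```

Call:
move_arm(jaw=[255,255,255], dp=[[-0.0025,0,0.0012],[0,0,0],[0,0,0]], rotation=[[0,0,0],[0,0,0],[0,0,0]])

```text
clock: 12.22
position: [0.4892, 0.1729, 0.1355]
tool_rot: [-3.141, -0.002, -0.201]
force: [1.7, -0.6, 15.2]
grip_width: 0.0
```

Run:
```python
from h import *
o=bot.observe(); print(o["force"],o["moment"],o["qpos"])
a=grab_frame("side"); b=grab_frame("scene"); c=grab_frame("wrist")
r=lambda im:cv2.resize(im,(400,300),interpolation=cv2.INTER_CUBIC)
cv2.imwrite("pics/a4.png",np.vstack([np.hstack([r(a[130:250,150:310]),r(b[160:280,170:330])]),np.hstack([r(c),r(c[150:270,170:330])])]))
```

```text
[ 1.7435 -0.6315 15.2421] [-0.1958 -0.1952  0.0486] [-0.2509  0.45   -0.2669  1.9336  0.1646  0.7769 -2.3823]
```

View pics/a4.png

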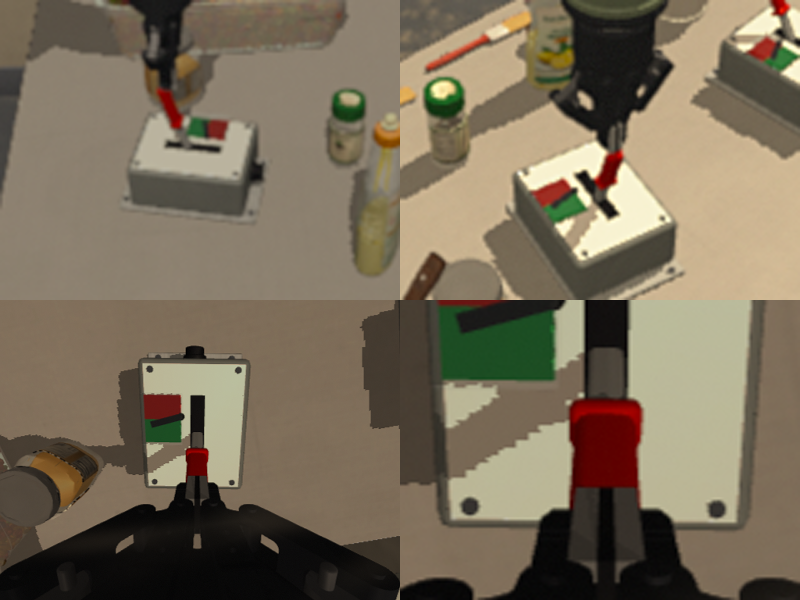

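Run:
```python
from h import *
a=grab_frame("side"); b=grab_frame("scene"); o=bot.observe(); p=o["position"]
print(o["force"])
out=[]
for n,f in (("side",a),("scene",b)):
    q=proj(n,[p,p+[0,0,.03]]); x,y=(q[0]-25).astype(int)
    im=cv2.resize(f[y:y+50,x:x+50],(400,400),interpolation=cv2.INTER_CUBIC)
    for k in q: cv2.circle(im,tuple(int(t) for t in (k-[x,y]+.5)*8),4,(255,255,0),1)
    out.append(im)
cv2.imwrite("pics/a5.png",np.hstack(out))
```

```text
[ 0.8201 -1.3104 16.9446]
```

View pics/a5.png

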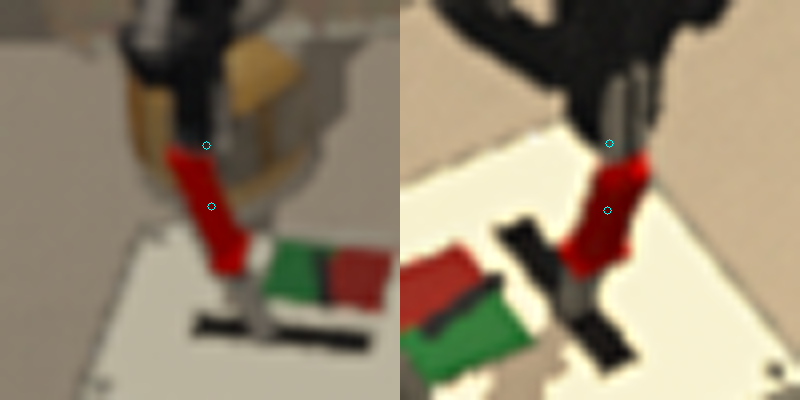

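Run:
```python
from h import *
p=np.array([.5596,.1612,.2605])
q=proj("side",[p,p+[0,0,.02],p+[0,0,.04]]); print((q-[150,100])*2.5)
im=cv2.imread("pics/a2.png")[:,:400]; x,y=((q[0]-[150,100])*2.5-40).astype(int)
c=cv2.resize(im[max(y,0):y+80,x:x+80],(400,400))
d=cv2.imread("pics/w3.png")[300:600]; 
for k in q: cv2.circle(c,tuple(int(t) for t in (((k-[150,100])*2.5-[x,max(y,0)])*5)),4,(255,255,0),1)
cv2.imwrite("pics/a6.png",c)
p=bot.observe()["position"]
print(proj("wrist",[p,p+[0,0,.03]]), (np.linalg.inv(calibration("wrist")["T"])@[*p,1]))
```

```text
[[223.7645 101.7121]
 [223.3114  87.3361]
 [222.8478  72.6284]]
[[250.482  220.4122]
 [250.1418 239.5932]] [-0.001   0.0186  0.1836  1.    ]
```

View pics/a6.png

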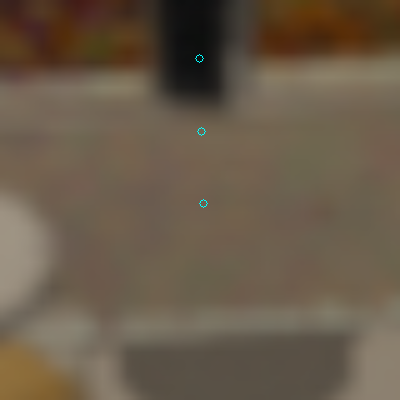

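Call:
move_arm(jaw=[255,255,255,255,255,255,255,255], dp=[[0,0,-0.006],[0,0,-0.006],[0.0125,0,0],[0.0125,0,0],[0.0125,0,0],[0,0,0.025],[0,0,0.025],[0,0,0]], rotation=[[0,0,0],[0,0,0],[0,0,0],[0,0,0],[0,0,0],[0,0,0],[0,0,0],[0,0,0]])

```text
clock: 13.48
position: [0.5175, 0.166, 0.1029]
tool_rot: [3.14, 0.002, -0.202]
force: [0.3, 0.8, -0.6]
grip_width: 0.0001
```

Run:
```python
from h import *
a=grab_frame("side"); b=grab_frame("scene"); o=bot.observe(); p=o["position"]
print(p,o["force"])
out=[]
for n,f in (("side",a),("scene",b)):
    q=proj(n,[p,p+[0,0,.027]]); x,y=(q[0]-35).astype(int)
    im=cv2.resize(f[y:y+60,x:x+60],(400,400),interpolation=cv2.INTER_CUBIC)
    for k in q: cv2.circle(im,tuple(int(t) for t in (k-[x,y]+.5)*400/60),4,(255,255,0),1)
    out.append(im)
cv2.imwrite("pics/a7.png",np.hstack(out))
```

```text
[0.5183 0.1664 0.1044] [-0.0173  0.3123  0.3722]
```

View pics/a7.png

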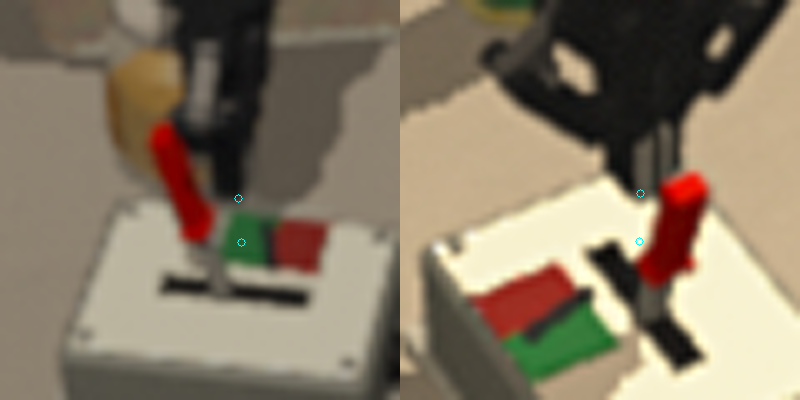

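Call:
move_arm(jaw=[255,255,255,255,255,255], dp=[[-0.005,0,0],[-0.005,0,0],[-0.005,0,0],[-0.0025,0,0],[0,0,0],[0,0,0]], rotation=[[0,0,0],[0,0,0],[0,0,0],[0,0,0],[0,0,0],[0,0,0]])

```text
clock: 14.32
position: [0.5053, 0.1692, 0.1046]
tool_rot: [-3.141, -0.002, -0.202]
force: [6.9, -1.3, -1.6]
grip_width: 0.0
```

Call:
move_arm(jaw=[255,255,255], dp=[[-0.0025,0,0],[0,0,0],[0,0,0]], rotation=[[0,0,0],[0,0,0],[0,0,0]])

```text
clock: 14.7
position: [0.5034, 0.1696, 0.1045]
tool_rot: [-3.141, -0.002, -0.202]
force: [7.4, -1.8, -1.9]
grip_width: 0.0003
```

Call:
move_arm(jaw=[255,255,255], dp=[[-0.002,0,0],[0,0,0],[0,0,0]], rotation=[[0,0,0],[0,0,0],[0,0,0]])

```text
clock: 15.08
position: [0.5019, 0.17, 0.1045]
tool_rot: [-3.141, -0.002, -0.202]
force: [8.6, 0.2, -2.2]
grip_width: 0.0001
```

Call:
move_arm(jaw=[255,255,255], dp=[[-0.002,0,0],[0,0,0],[0,0,0]], rotation=[[0,0,0],[0,0,0],[0,0,0]])

```text
clock: 15.45
position: [0.5002, 0.1701, 0.1045]
tool_rot: [-3.141, -0.002, -0.202]
force: [7.4, -2.1, -2.0]
grip_width: 0.0001
```

Call:
move_arm(jaw=[255,255,255], dp=[[-0.002,0,0],[0,0,0],[0,0,0]], rotation=[[0,0,0],[0,0,0],[0,0,0]])

```text
clock: 15.82
position: [0.4988, 0.1705, 0.1045]
tool_rot: [-3.141, -0.002, -0.202]
force: [6.6, -1.4, -1.6]
grip_width: -0.0001
```

Call:
move_arm(jaw=[255,255,255], dp=[[-0.002,0,0],[0,0,0],[0,0,0]], rotation=[[0,0,0],[0,0,0],[0,0,0]])

```text
clock: 16.2
position: [0.4975, 0.1707, 0.1046]
tool_rot: [-3.141, -0.003, -0.202]
force: [8.3, -2.3, -3.3]
grip_width: -0.0
```

Call:
move_arm(jaw=[255,255,255], dp=[[-0.002,0,0],[0,0,0],[0,0,0]], rotation=[[0,0,0],[0,0,0],[0,0,0]])

```text
clock: 16.58
position: [0.4962, 0.171, 0.1047]
tool_rot: [-3.14, -0.003, -0.202]
force: [11.2, -4.2, -2.0]
grip_width: 0.0001
```

Call:
move_arm(jaw=[255,255,255], dp=[[-0.001,0,0],[0,0,0],[0,0,0]], rotation=[[0,0,0],[0,0,0],[0,0,0]])

```text
clock: 16.95
position: [0.4956, 0.1712, 0.1047]
tool_rot: [-3.14, -0.004, -0.202]
force: [12.8, -2.6, -2.6]
grip_width: -0.0001
```

Call:
move_arm(jaw=[255,255,255,255], dp=[[-0.0006,0,0],[0,0,0],[0,0,0],[0,0,0]], rotation=[[0,0,0],[0,0,0],[0,0,0],[0,0,0]])

```text
clock: 17.45
position: [0.4952, 0.1713, 0.1048]
tool_rot: [-3.14, -0.004, -0.202]
force: [13.0, -2.8, -2.8]
grip_width: 0.0003
```

Call:
move_arm(jaw=[255,255,255,255,255,255,255,255], dp=[[0,0,0],[0,0,0],[0,0,0],[0,0,0],[0,0,0],[0,0,0],[0,0,0],[0,0,0]], rotation=[[0,0,0],[0,0,0],[0,0,0],[0,0,0],[0,0,0],[0,0,0],[0,0,0],[0,0,0]])

```text
clock: 18.45
position: [0.4952, 0.1713, 0.1047]
tool_rot: [-3.14, -0.004, -0.202]
force: [12.5, -2.9, -3.0]
grip_width: 0.0001
```

Run:
```python
from h import *
o=bot.observe(); print(o["force"])
b=grab_frame("scene"); c=grab_frame("wrist")
r=lambda im:cv2.resize(im,(400,300),interpolation=cv2.INTER_CUBIC)
cv2.imwrite("pics/a8.png",np.hstack([r(b[200:260,210:290]),r(c[150:270,170:330])]))
```

```text
[12.505  -2.8545 -2.9964]
```

View pics/a8.png

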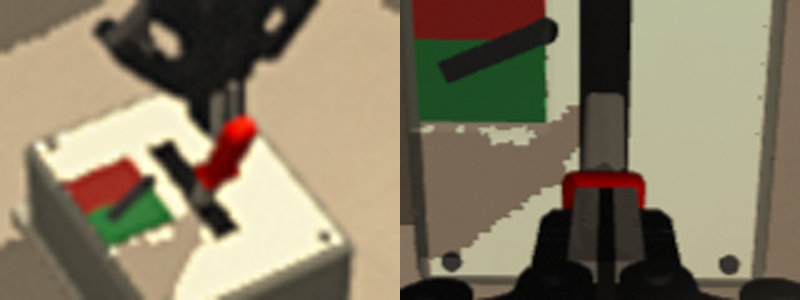

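Call:
move_arm(jaw=[255,255,255,255,255,255,255,255,255,255], dp=[[-0.0007,0,0],[0,0,0],[0,0,0],[0,0,0],[0,0,0],[0,0,0],[0,0,0],[0,0,0],[0,0,0],[0,0,0]], rotation=[[0,0,0],[0,0,0],[0,0,0],[0,0,0],[0,0,0],[0,0,0],[0,0,0],[0,0,0],[0,0,0],[0,0,0]])

```text
clock: 19.8
position: [0.4948, 0.1714, 0.1048]
tool_rot: [-3.14, -0.004, -0.202]
force: [13.0, -3.2, -3.2]
grip_width: 0.0001
```

Run:
```python
from h import *
c=grab_frame("wrist")
# pointer axis in the window: dark pixels
w=c[150:200,176:230]; m=(w.max(2)<60).astype(np.uint8)
n,l,s,_=cv2.connectedComponentsWithStats(m)
for i in range(1,n):
    if s[i,4]>25: print(s[i],cv2.fitLine(np.argwhere(l==i)[:,::-1].astype(np.float32),cv2.DIST_L2,0,.01,.01).ravel())
```

```text
[  9   7  45  26 469] [ 0.9259 -0.3778 31.7484 19.258 ]
```

Call:
move_arm(jaw=[255,255,255,255,255,255,255,255,255,255], dp=[[-0.001,0,0],[0,0,0],[0,0,0],[0,0,0],[0,0,0],[0,0,0],[0,0,0],[0,0,0],[0,0,0],[0,0,0]], rotation=[[0,0,0],[0,0,0],[0,0,0],[0,0,0],[0,0,0],[0,0,0],[0,0,0],[0,0,0],[0,0,0],[0,0,0]])

```text
clock: 21.1
position: [0.4941, 0.1715, 0.1048]
tool_rot: [-3.14, -0.004, -0.202]
force: [13.7, -3.3, -2.0]
grip_width: -0.0001
```

Run:
```python
from h import *
print(bot.observe()["force"])
c=grab_frame("wrist")
w=c[150:200,176:230]; m=(w.max(2)<60).astype(np.uint8)
m[:,49:]=0
n,l,s,_=cv2.connectedComponentsWithStats(m)
for i in range(1,n):
    if s[i,4]>25: print(s[i],cv2.fitLine(np.argwhere(l==i)[:,::-1].astype(np.float32),cv2.DIST_L2,0,.01,.01).ravel())
```

```text
[13.6907 -3.2888 -1.9747]
[  9   7  40  25 406] [ 0.9211 -0.3894 29.1527 19.665 ]
```

Call:
move_arm(jaw=[255,255,255,255,255,255,255,255,255,255], dp=[[0.005,0,0],[0.0075,0,0],[0,0,-0.0375],[0,0,-0.0375],[0,0,-0.0375],[-0.03,0,0],[-0.03,0,0],[-0.03,0,0],[0,0,0],[0,0,0]], rotation=[[0,0,0],[0,0,0],[0,0,0],[0,0,0],[0,0,0],[0,0,0],[0,0,0],[0,0,0],[0,0,0],[0,0,0]])

```text
clock: 22.4
position: [0.4315, 0.1841, 0.1942]
tool_rot: [-3.141, -0.0, -0.202]
force: [1.0, 0.5, 0.3]
grip_width: 0.0004
```

Call:
move_arm(jaw=[255,255,255,255,255], dp=[[0,0,0.0375],[0,0,0.0375],[0,0,0.0375],[0,0,0],[0,0,0]], rotation=[[0,0,0],[0,0,0],[0,0,0],[0,0,0],[0,0,0]])

```text
clock: 23.02
position: [0.4317, 0.1844, 0.1049]
tool_rot: [-3.141, -0.0, -0.202]
force: [-0.8, 0.6, 0.3]
grip_width: -0.0
```

Call:
move_arm(jaw=[255,255,255,255,255,255,255,255,255,255], dp=[[0.0065,0,0],[0.0065,0,0],[0.0065,0,0],[0.0065,0,0],[0.0065,0,0],[0.0065,0,0],[0.0065,0,0],[0.0065,0,0],[0.0065,0,0],[0,0,0]], rotation=[[0,0,0],[0,0,0],[0,0,0],[0,0,0],[0,0,0],[0,0,0],[0,0,0],[0,0,0],[0,0,0],[0,0,0]])

```text
clock: 24.28
position: [0.4773, 0.1747, 0.104]
tool_rot: [-3.141, -0.0, -0.202]
force: [-1.4, 0.6, 1.2]
grip_width: 0.0001
```

Call:
move_arm(jaw=[255,255,255,255,255,255], dp=[[0.0035,0,0],[0.0035,0,0],[0.0035,0,0],[0.0035,0,0],[0.0035,0,0],[0,0,0]], rotation=[[0,0,0],[0,0,0],[0,0,0],[0,0,0],[0,0,0],[0,0,0]])

```text
clock: 25.02
position: [0.4909, 0.1719, 0.104]
tool_rot: [-3.142, -0.0, -0.202]
force: [-1.7, -0.3, 1.3]
grip_width: -0.0001
```

Call:
move_arm(jaw=[255,255,255,255,255,255], dp=[[0.003,0,0],[0.003,0,0],[0.003,0,0],[0.003,0,0],[0.003,0,0],[0,0,0]], rotation=[[0,0,0],[0,0,0],[0,0,0],[0,0,0],[0,0,0],[0,0,0]])

```text
clock: 25.78
position: [0.5026, 0.1695, 0.1041]
tool_rot: [-3.142, -0.0, -0.202]
force: [-2.4, 0.2, 0.8]
grip_width: -0.0001
```

Call:
move_arm(jaw=[255,255,255,255], dp=[[0.003,0,0],[0.003,0,0],[0,0,0],[0,0,0]], rotation=[[0,0,0],[0,0,0],[0,0,0],[0,0,0]])

```text
clock: 26.28
position: [0.5072, 0.1686, 0.1041]
tool_rot: [-3.142, -0.0, -0.202]
force: [-1.8, -0.5, 0.8]
grip_width: 0.0001
```

Call:
move_arm(jaw=[255,255,255,255,255,255], dp=[[0.003,0,0.0005],[0.003,0,0.0005],[0.003,0,0.0005],[0.003,0,0.0005],[0.003,0,0.0005],[0,0,0]], rotation=[[0,0,0],[0,0,0],[0,0,0],[0,0,0],[0,0,0],[0,0,0]])

```text
clock: 27.02
position: [0.5191, 0.1662, 0.102]
tool_rot: [-3.142, -0.0, -0.202]
force: [-2.1, 1.0, 2.3]
grip_width: -0.0002
```

Call:
move_arm(jaw=[255,255,255,255,255,255], dp=[[0.003,0,0.001],[0.003,0,0.001],[0.003,0,0.001],[0.003,0,0.001],[0,0,0],[0,0,0]], rotation=[[0,0,0],[0,0,0],[0,0,0],[0,0,0],[0,0,0],[0,0,0]])

```text
clock: 27.78
position: [0.5283, 0.1643, 0.0989]
tool_rot: [-3.142, -0.0, -0.202]
force: [-2.1, 0.5, 1.2]
grip_width: -0.0003
```

Call:
move_arm(jaw=[255,255,255,255,255,255], dp=[[0.003,0,0],[0.003,0,0],[0.003,0,0],[0.003,0,0],[0,0,0],[0,0,0]], rotation=[[0,0,0],[0,0,0],[0,0,0],[0,0,0],[0,0,0],[0,0,0]])

```text
clock: 28.52
position: [0.5378, 0.1624, 0.0989]
tool_rot: [-3.141, -0.0, -0.202]
force: [-1.8, 0.4, 0.2]
grip_width: -0.0
```

Call:
move_arm(jaw=[255,255,255], dp=[[0.0025,0,0],[0,0,0],[0,0,0]], rotation=[[0,0,0],[0,0,0],[0,0,0]])

```text
clock: 28.9
position: [0.5397, 0.162, 0.0989]
tool_rot: [-3.142, -0.0, -0.202]
force: [-1.8, -0.2, -0.6]
grip_width: -0.0001
```

Call:
move_arm(jaw=[255,255,255], dp=[[0.0025,0,0],[0,0,0],[0,0,0]], rotation=[[0,0,0],[0,0,0],[0,0,0]])

```text
clock: 29.28
position: [0.5417, 0.1616, 0.0989]
tool_rot: [-3.142, -0.0, -0.202]
force: [-2.3, 0.8, 0.3]
grip_width: -0.0002
```

Call:
move_arm(jaw=[255,255,255], dp=[[0.0025,0,0],[0,0,0],[0,0,0]], rotation=[[0,0,0],[0,0,0],[0,0,0]])

```text
clock: 29.65
position: [0.5437, 0.1612, 0.0989]
tool_rot: [-3.141, -0.0, -0.202]
force: [-1.6, -0.0, 0.3]
grip_width: -0.0
```

Call:
move_arm(jaw=[255,255,255], dp=[[0.0025,0,0],[0,0,0],[0,0,0]], rotation=[[0,0,0],[0,0,0],[0,0,0]])

```text
clock: 30.02
position: [0.5456, 0.1608, 0.0989]
tool_rot: [-3.142, -0.0, -0.202]
force: [-2.0, 1.1, 0.6]
grip_width: -0.0004
```

Call:
move_arm(jaw=[255,255,255], dp=[[0.0025,0,0],[0,0,0],[0,0,0]], rotation=[[0,0,0],[0,0,0],[0,0,0]])

```text
clock: 30.4
position: [0.5476, 0.1604, 0.0989]
tool_rot: [-3.142, -0.0, -0.202]
force: [-2.5, 0.4, 0.2]
grip_width: 0.0
```

Call:
move_arm(jaw=[255,255,255], dp=[[0.0025,0,0],[0,0,0],[0,0,0]], rotation=[[0,0,0],[0,0,0],[0,0,0]])

```text
clock: 30.78
position: [0.5491, 0.1601, 0.0988]
tool_rot: [3.141, 0.001, -0.201]
force: [-5.2, 2.1, 0.8]
grip_width: 0.0003
```

Run:
```python
from h import *
a=grab_frame("side"); b=grab_frame("wrist")
r=lambda im:cv2.resize(im,(400,400),interpolation=cv2.INTER_CUBIC)
cv2.imwrite("pics/a9.png",np.hstack([r(a[145:225,190:270]),r(b[130:290,170:330])]))
```

```text
(no output)
```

View pics/a9.png

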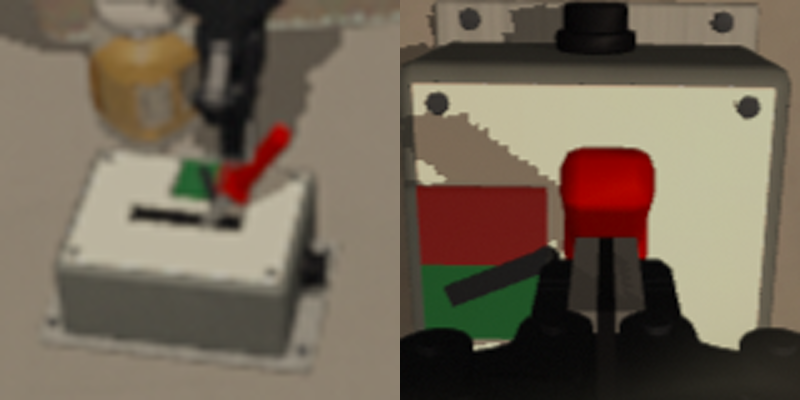

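Call:
move_arm(jaw=[255,255,255,255], dp=[[0.0015,0,0],[0,0,0],[0,0,0],[0,0,0]], rotation=[[0,0,0],[0,0,0],[0,0,0],[0,0,0]])

```text
clock: 31.38
position: [0.55, 0.1599, 0.0987]
tool_rot: [3.141, 0.001, -0.201]
force: [-7.4, 0.9, 0.1]
grip_width: -0.0
```

Call:
move_arm(jaw=[255,255,255,255], dp=[[0.0015,0,0],[0,0,0],[0,0,0],[0,0,0]], rotation=[[0,0,0],[0,0,0],[0,0,0],[0,0,0]])

```text
clock: 31.88
position: [0.5508, 0.1597, 0.0985]
tool_rot: [3.141, 0.002, -0.201]
force: [-8.9, 1.6, 0.3]
grip_width: 0.0004
```

Stop felt at about 9 N. Back off, lift clear, then check.

Call:
move_arm(jaw=[255,255,255,255,255,255,255,255,255,255], dp=[[-0.005,0,0],[-0.01,0,0],[-0.025,0,0],[0,0,-0.0375],[0,0,-0.0375],[0,0,-0.0375],[0,0,-0.0375],[-0.03,0,0],[0,0,0],[0,0,0]], rotation=[[0,0,0],[0,0,0],[0,0,0],[0,0,0],[0,0,0],[0,0,0],[0,0,0],[0,0,0],[0,0,0],[0,0,0]])

```text
clock: 33.12
position: [0.4973, 0.1706, 0.2189]
tool_rot: [-3.142, -0.001, -0.202]
force: [0.2, -0.1, -0.2]
grip_width: -0.0003
```

Run:
```python
from h import *
print(bot.observe()["position"],bot.observe()["force"])
a=grab_frame("side"); b=grab_frame("scene")
r=lambda im,s:cv2.resize(im,s,interpolation=cv2.INTER_CUBIC)
cv2.imwrite("pics/a10.png",np.hstack([r(a[130:330,180:340],(400,500)),r(b[120:320,170:330],(400,500))]))
s=[.5163,.1726,-.204]; c,q=np.cos(s[2]),np.sin(s[2])
for th in (.5,.55):
  P=[.12*np.sin(th),-.004,.05+.12*np.cos(th)]; w=[[s[0]+c*P[0]-q*P[1],s[1]+q*P[0]+c*P[1],P[2]]]
  print(th,(proj("side",w)-[180,130])*2.5,(proj("scene",w)-[170,120])*2.5)
```

```text
[0.4973 0.1706 0.2189] [ 0.2184 -0.0963 -0.1859]
0.5 [[161.0407  99.0845]] [[166.0049 203.0489]]
0.55 [[165.2468 101.3864]] [[163.5718 202.1666]]
```

View pics/a10.png

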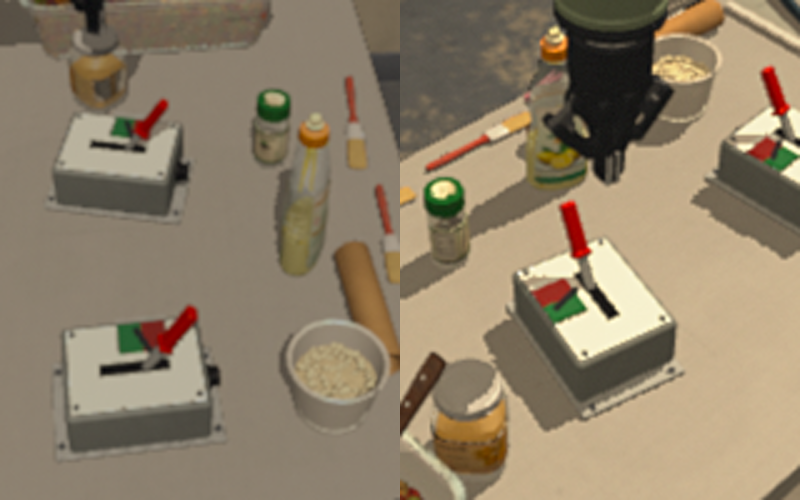

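```bash
python3 -c "
from workcell import workorder; print(workorder.job_done())"
```

```text
the job is handed in; nothing more can be done
None
```

The tripped box is reset and its lever is on. I handed the job in at about 33 s on the robot's clock.

- **Off and reset:** I pushed the lever to its off stop with closed fingertips. I then held it there for over 3 s in all with about 13–14 N along the push. The pointer turned about 0.40 rad and its end is on green.
- **On:** I then went over to the robot's side and pushed the lever across to the on stop, felt at about 9 N. I backed off, lifted clear, and the force read close to zero.
- **Last pictures:** The lever end is within about 3–4 pixels (2.5x enlarged view) of where a lean of 0.50–0.55 rad would put it. The other box's lever is still on, and the jars, tub and bottle stand upright. I judged the jars, tub and bottle by eye and did not measure their positions again.

**What disagreed:** The images showed the fingertips ending about 27 mm above the reported TCP. Because of this, my first push toward off touched only the top of the lever. As the lever tilted, the fingertips came to rest on its end and pressed down with about 15–17 N, mostly along the handle, not across it. I saw this in the force readings and pictures, backed off, came back lower and finished with proper contact. By my estimate the bending load on the handle stayed below the strain limit throughout. The only check on that is the wrist force, which was read at the end of each move.

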